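# Fit up a jack stand for tacking

### The arm

A 7-joint arm with a two-finger parallel gripper is mounted at the origin on the work surface. World frame = base frame: x ahead of the robot, y to its left, z up, the work surface at z = 0. Lengths are in m, angles in rad, forces in N, time in s.
With the tool pointing down it reaches from about 0.35 to 0.9 m from the base axis. Payload 7.2 kg.
Tool frame: the origin (TCP) lies midway between the tips of the shut fingers; the grasp point (between the pads) lies tcp_to_grasp behind it (tcp_to_grasp is the distance from the TCP to the grasp point, in m); z points along the fingers, y is the line along which they close (so a half turn about z gives the same grasp; the last joint's range is limited). The gripper opens to 85 mm and grips with 20 to 120 N. Pads are 22 mm wide; open, the fingers measure 114 mm over their backs; the gripper's body (76 mm by 85 mm) begins 54 mm behind the grasp point. The pads swing forward as they close: fully open they stand 13 mm farther back than shut.
Start: joints at [1.13, 0.411, -0.013, 1.596, 0.006, 1.134, -0.082], TCP at [0.228, -0.582, 0.231] pointing down, gripper open.
Joint ranges: [-2.95, 2.95], [-0.29, 1.99], [-1.47, 1.44], [0.14, 2.54], [-1.03, 4.17], [0.13, 1.85], [-2.86, 2.86]. Speed limits (rad/s): [2.39, 2.39, 3.01, 3.01, 3.14, 3.14, 3.14].

### API

Orientations are given as a rotation vector (axis times angle).
In Python, from plant import state, get_image, calibration, finish_job, regions_of, spot_point, tcp_to_grasp gives the robot as it stands.
- The arm moves only by the tool move_arm, never from a script. Its argument "steps" is a list of rows, each a list of 3 entries, a list of its own where there are three numbers: the turn, a rotation vector about the tool's x, y, z in shares of 2 pi rad (1.0 is 2 pi rad), then the shift along the tool's x, y, z in shares of 0.5 m (1.0 is 0.5 m), then the finger opening in m, from 0 to 0.0854. In form: [[[wx, wy, wz], [x, y, z], gripper], ...]. A call has exactly 10 rows; each row is the pose to reach, as a shift and turn from the pose commanded when the call began, along the tool's axes at that moment; what a row does not reach only later rows make up. A row lasts 1/8 s, in which the tool goes at most 62.5 mm and 10.7 degrees, less where a joint would pass 70% of its speed; a pose out of reach is approached as far as the arm can. A shift or turn number past 1, either way, is cut back to 1. A call with a gripper value outside its range is refused whole. The fingers move at their own pace and stop on an object; "squeeze" is the grip in N (left out, the last holds). Time passes only in rows, so rows that repeat a pose let the fingers close, or fill a call up. It gives the time, the measured TCP pose, the force, the opening and the grip force at its end, in the units of the state.
- state(): the state, without advancing time (a new reading comes with each control period).
- get_image(name): name is "side" or "top"; returns the picture (480x640x3 uint8, blue, green, red); there is no depth.
- calibration(name): a dict with "mtx" (3x3 intrinsics, pixels), "view" (4x4, takes a point from world to camera coordinates). Camera axes: x right, y up, looking along -z (the intrinsics and any distortion apply to the point x, -y, -z); pixel columns grow to the right and rows downward; lengths in m; the calibration is good to about 2 mm. A picture is of the moment at which its call begins. calibration takes no time and is no camera call.
- finish_job(): hands the job in; it is judged then, once.
Trained networks look in the newest picture that a camera, given by its name, has taken for a name from the list of things; names that differ only in an ending like _2 or _b are one class to them, and where a whole thing is asked for, a point or a joint stands for the part that bears it (a point fixed in the world has none). Each returns a list of dicts, best first, with "score" (0 to 1); they miss things now and then, are a little off and sometimes report something else, mostly with a low value. They report only what shows in the picture. A call takes as long as a camera call. They do not tell look-alikes from the thing itself.
- regions_of(thing, camera): "mask" (480x640 bool, what is visible of it) and "location" ([column, row] in pixels, amid what is visible of it).
- spot_point(thing, camera): "location" ([column, row] in pixels: a listed point, or the origin of a listed thing).
The state is a dict: "t": time; "joint_positions": joint angles; "joint_vel": joint speeds; "tau": joint torques, N m; "eef_pos": TCP position; "tcp_rot": TCP orientation; "ft_force": force on the tool from outside, world axes, zero at the start; "moment": the same for the moment, N m; "width": finger opening in m; "finger_force": force on a finger pad.
Only numpy, scipy, OpenCV 4.12 (cv2) and the standard library are available. Lean on these libraries where they do the work, as an engineer would, in place of code of your own. Each camera call takes 0.05 s, during which the arm holds its last target. There are 200 camera calls.

### The job

Fit up the jack stand's loose parts for tack welding. On the long slotted foot plate, stand the square tube post in the middle with its sides parallel to the plate's, stand the round pipe collar midway between the post and the slot, on the plate's centre line, and lay the small square cap plate flat and centred on top of the post, its edges in line with the post's sides. On the square plate with the round hole, lay the hex nut flat and centred over the hole; let go of everything and leave the tape measure, hammer and pliers where they are.

Things in the scene. Friction and masses are not known exactly. Their poses are not given: they have to be found in the camera images.
- foot_plate: Dark steel foot plate, 240 (x) x 90 (y) x 8 mm (z), lying flat and fixed to the bench. A slot, 14 mm along x and 54 mm along y, is cut through it, centred 100 mm from the middle towards +x: the +x end is the slotted end, the other is plain. Origin: centre of its underside; its top is 8 mm above. It may lie at any yaw, on either side of the bench.
- nut_plate: Dark steel square plate, 110 x 110 x 8 mm, lying flat and fixed to the bench, with a round 30 mm through hole in its middle. Origin: centre of its underside (on the hole's axis); its top is 8 mm above. Any yaw, on the side of the bench away from the foot plate.
- post: Bright bare-metal square tube, 40 x 40 mm outside (sides square to its x and y), wall 4 mm, 60 mm tall, open at both ends, standing upright, about 0.27 kg, loose. Origin: centre of its underside.
- collar: Bright bare-metal round pipe collar, 48 mm outside and 38 mm inside diameter, 35 mm tall, standing upright, about 0.19 kg, loose. Origin: centre of its underside. With post and collar in place, the collar's centre is about 57 mm from the foot plate's middle, towards the slot.
- cap: Bright bare-metal square cap plate, 55 x 55 x 8 mm (sides square to its x and y), no hole, lying flat, about 0.19 kg, loose. Origin: centre of its underside.
- nut: Bright bare-metal hexagon nut, 46 mm across flats (53 mm across corners), 24 mm high, bore about 30 mm, lying flat, about 0.21 kg, loose. One pair of flats faces its +x and -x, the others every 60 degrees. Origin: centre of its underside.
- tape: Bystander: black and yellow tape measure, about 62 x 75 x 36 mm, loose on the bench beyond the parts. Origin: centre of its underside.
- hammer: Bystander: wooden-handled hammer, about 260 mm long, lying at the far edge of the work, on the left, handle along its x, loose. Origin: under its middle.
- pliers: Bystander: red-handled pliers, about 160 x 65 x 15 mm, long axis x, lying at the far edge of the work, on the right, loose. Origin: under their pivot.
Mind the look-alikes: they are no part of the job. Leave any red look-alike of the nut alone.

How it is judged:
At the end, for the whole second after the job is handed in: On the foot plate: post upright, within 12 mm of the middle; collar upright, 43 to 71 mm from the middle towards the slot, within 12 mm of the centre line. Cap flat on the post, nut flat over the hole, each within 10 mm. Post and cap square within 10 degrees. All released, at rest (x of post in the frame of foot_plate between -0.012 and 0.012 m and y of post in the frame of foot_plate between -0.012 and 0.012 m and z of post in the frame of foot_plate between 0.004 and 0.012 m and (angle between the x axis of post and the x axis of foot_plate, either way round below 0.18 rad or angle between the x axis of post and the y axis of foot_plate, either way round below 0.18 rad) and x of collar in the frame of foot_plate between 0.043 and 0.071 m and y of collar in the frame of foot_plate between -0.012 and 0.012 m and z of collar in the frame of foot_plate between 0.004 and 0.012 m and horizontal distance between cap and post below 0.01 m and z of cap in the frame of post between 0.056 and 0.064 m and (angle between the x axis of cap and the x axis of post, either way round below 0.18 rad or angle between the x axis of cap and the y axis of post, either way round below 0.18 rad) and horizontal distance between nut and nut_plate below 0.01 m and z of nut in the frame of nut_plate between 0.004 and 0.012 m and angle between each of post, collar, cap, nut's own z axis and vertical below 0.08 rad and linear speed of each of post, collar, cap, nut below 0.02 m/s and angular speed of each of post, collar, cap, nut below 0.2 rad/s); the robot touches nothing.
It fails at once if the tape measure moved more than 30 mm (distance of tape from where it was at the start of the episode above 0.03 m).
It fails at once if the hammer moved more than 30 mm (distance of hammer from where it was at the start of the episode above 0.03 m).
It fails at once if the pliers moved more than 30 mm (distance of pliers from where it was at the start of the episode above 0.03 m).
It also fails if it takes over 99 s, if anything falls off the work surface, if the arm or the gripper's body presses on something with over 40 N, if the wrist force passes 120 N, or if a joint passes its speed limit or range.

## Working session

There is one attempt and no reset: what is moved stays moved. The work goes in short steps, Python scripts to look and compute and a tool call to move; the robot and the scene stay as the last step left them, time stands still between calls to the robot, and variables do not carry over. Pictures are saved under pics/ and viewed, at most 14 in all, crops included, and the job is handed in when it is done.

Besides the shell and the picture viewer there is one more tool, called after "Request:" by a JSON object that holds its "api" and its "payload", one argument or row to a line. move_arm: Moves the arm, as the interface text tells. Its arguments: {"type":"object","properties":{"steps":{"type":"array"},"squeeze":{"type":"number"}},"required":["steps"]}

```bash
ls; mkdir -p pics
python3 - <<'E'
from plant import *
import cv2
for n in ("top","side"):
    cv2.imwrite(f"pics/{n}0.png",get_image(n))
    c=calibration(n);print(n,c)
print(state(),tcp_to_grasp if not callable(tcp_to_grasp) else tcp_to_grasp())
E
```

```text
pics
top {'mtx': array([[594.94873693,   0.        , 327.43014442],
       [  0.        , 594.94873693, 243.61999217],
       [  0.        ,   0.        ,   1.        ]]), 'view': array([[ 0.00182297, -0.99997253, -0.00718467, -0.01272226],
       [ 0.99627677,  0.00119687,  0.08620425, -0.61866449],
       [-0.08619328, -0.00731507,  0.99625158, -0.97249659],
       [ 0.        ,  0.        ,  0.        ,  1.        ]])}
side {'mtx': array([[578.27820683,   0.        , 321.74674789],
       [  0.        , 578.27820683, 242.17091622],
       [  0.        ,   0.        ,   1.        ]]), 'view': array([[-0.70938766, -0.70467919,  0.01401364,  0.43567655],
       [ 0.53150714, -0.52178902,  0.66726036, -0.3479732 ],
       [-0.46289233,  0.48079461,  0.74469271, -0.9779694 ],
       [ 0.        ,  0.        ,  0.        ,  1.        ]])}
{'t': 0.1, 'joint_positions': array([ 1.1297996 ,  0.41180586, -0.01270003,  1.59697444,  0.00561624,
        1.13429453, -0.08219724]), 'joint_vel': array([-9.83417006e-05, -2.06324671e-03,  1.95897579e-03, -1.61184510e-03,
        1.40198266e-03,  1.29765886e-03,  9.24845454e-05]), 'tau': array([ 2.56552463e-03, -6.01826906e+01,  6.84338305e-01, -3.00087476e+01,
        1.41254487e-02,  6.40228624e-03,  2.81620709e-05]), 'eef_pos': array([ 0.22742716, -0.58166892,  0.23054022]), 'tcp_rot': array([-3.08579771e+00, -5.81979692e-01,  6.07195289e-04]), 'ft_force': array([ 0.24501835, -0.22302988, -0.1247672 ]), 'moment': array([0.02623453, 0.05229999, 0.01295223]), 'finger_force': 0.0, 'width': 0.08495177803651634} 0.0187
```

View pics/top0.png

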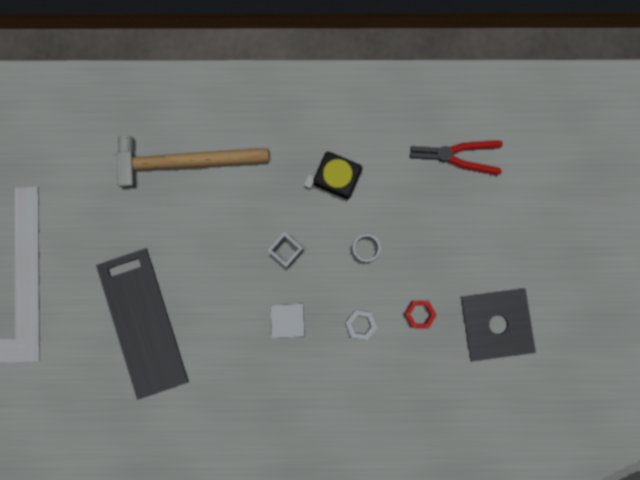

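View pics/side0.png

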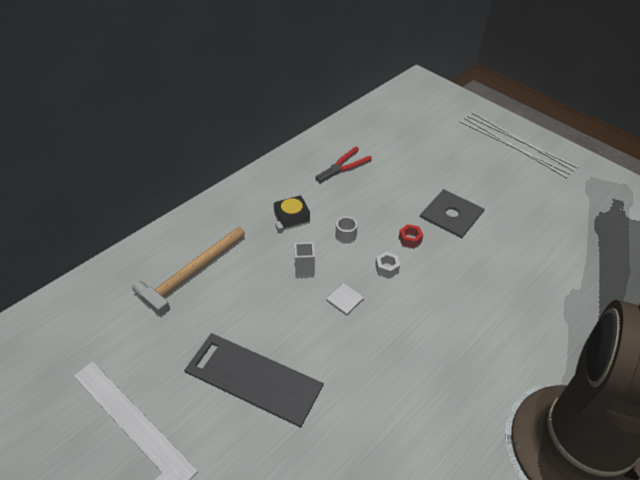

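Top view: foot plate at (142,323) with its slot at (125,268), nut plate (498,325), post (286,251), collar (366,249), cap (287,321). Nut candidates: the bright hex at (361,325) and the red hex at (420,314). The red one is the look-alike, so I choose (361,325). I'll crop it to check and measure all the poses by silhouette fitting.

```bash
cat > h.py <<'E'
import numpy as np, cv2
from plant import *
from scipy.optimize import minimize
def proj(P,cam):
    c=calibration(cam);V=c["view"];p=P@V[:3,:3].T+V[:3,3]
    p=p*[1,-1,-1]; q=p@c["mtx"].T
    return q[:,:2]/q[:,2:]
def back(px,z,cam):
    c=calibration(cam);V=c["view"];R=V[:3,:3]
    o=-R.T@V[:3,3]; d=np.linalg.inv(c["mtx"])@[px[0],px[1],1]; d=R.T@(d*[1,-1,-1])
    return o+d*(z-o[2])/d[2]
def rect(a,b): return np.array([[a,b],[-a,b],[-a,-b],[a,-b]])/2
def poly(r,n,o): t=o+np.arange(n)*2*np.pi/n; return r*np.c_[np.cos(t),np.sin(t)]
SH=dict(foot_plate=(rect(.24,.09),.008,np.pi),nut_plate=(rect(.11,.11),.008,np.pi/2),post=(rect(.04,.04),.06,np.pi/2),
 collar=(poly(.024,32,0),.035,0),cap=(rect(.055,.055),.008,np.pi/2),nut=(poly(.023/np.cos(np.pi/6),6,np.pi/6),.024,np.pi/3))
def sil(n,p,cam,z0):
    s,h,_=SH[n];c,d=np.cos(p[2]),np.sin(p[2]);xy=s@np.array([[c,d],[-d,c]])+p[:2]
    P=np.vstack([np.c_[xy,np.full(len(xy),z)] for z in(z0,z0+h)])
    return cv2.convexHull(proj(P,cam).astype(np.float32))[:,0]
def fit(n,cams=("top","side"),z0=0.,near=None,guess=None):
    M={}
    for cam in cams:
        r=regions_of(n,cam)
        r=[q for q in r if near is None or np.linalg.norm(proj(np.array([[*near,z0+SH[n][1]/2]]),cam)[0]-q["location"])<25]
        if not r: print(n,cam,"none");continue
        m=r[0]["mask"].astype(np.uint8)
        k=cv2.findContours(m,cv2.RETR_EXTERNAL,cv2.CHAIN_APPROX_NONE)[0]; k=max(k,key=cv2.contourArea)
        M[cam]=(cv2.convexHull(k)[:,0].astype(np.float32),r[0])
    out={}
    def cost(p,cs):
        e=0
        for cam in cs:
            H=sil(n,p,cam,z0);K=M[cam][0]
            a,b=cv2.contourArea(H),cv2.contourArea(K)+.5*cv2.arcLength(K,True)
            i=cv2.intersectConvexConvex(H,(K-K.mean(0))*np.sqrt(b/cv2.contourArea(K))+K.mean(0))[0]
            e+=1-i/(a+b-i)
        return e/len(cs)
    for cs in [[c] for c in M]+([list(M)] if len(M)>1 else []):
        g=guess if guess is not None else back(M[cs[0]][1]["location"],z0+SH[n][1]/2,cs[0])[:2]
        best=None
        for y in np.linspace(0,SH[n][2],9)[:-1] if SH[n][2] else [0]:
            r=minimize(cost,[g[0],g[1],y],args=(cs,),method="Nelder-Mead",options=dict(initial_simplex=np.array([[g[0],g[1],y],[g[0]+.008,g[1],y],[g[0],g[1]+.008,y],[g[0],g[1],y+.3]]),xatol=1e-4,fatol=1e-5))
            if best is None or r.fun<best.fun: best=r
        x=best.x.copy()
        if SH[n][2]: x[2]=(x[2]+SH[n][2]/2)%SH[n][2]-SH[n][2]/2
        print(n,cs,[round(float(M[c][1]["score"]),2) for c in cs],"loc",np.round(M[cs[0]][1]["location"]),"xy",np.round(x[:2],4),"yaw",round(np.degrees(x[2]),1),"err",round(best.fun,3))
    return x
E
python3 - <<'E'
from h import *
im=get_image("top");get_image("side")
cv2.imwrite("pics/crop0.png",cv2.resize(im[220:360,250:450],None,fx=4,fy=4,interpolation=cv2.INTER_CUBIC))
for n in SH: fit(n)
for q in regions_of("nut","top"):print(q["score"],q["location"])
c=cv2.cvtColor(im,cv2.COLOR_BGR2HSV)
# slot centre, hole centre
for nm,(u,v,w,h) in dict(slot=(108,256,36,24),hole=(485,312,28,26)).items():
    g=im[v:v+h,u:u+w].mean(2);m=cv2.moments((g>100).astype(np.uint8),True)
    print(nm,back((u+m["m10"]/m["m00"],v+m["m01"]/m["m00"]),.004,"top"),m["m00"])
E
```

```text
foot_plate top noneTraceback (most recent call last):
  File "<stdin>", line 4, in <module>
  File "h.py", line 42, in fit
    r=minimize(cost,[g[0],g[1],y],args=(cs,),method="Nelder-Mead",options=dict(initial_simplex=np.array([[g[0],g[1],y],[g[0]+.008,g[1],y],[g[0],g[1]+.008,y],[g[0],g[1],y+.3]]),xatol=1e-4,fatol=1e-5))
    res = _minimize_neldermead(fun, x0, args, callback, bounds=bounds,
                               **options)
    fsim[k] = func(sim[k])
              ~~~~^^^^^^^^
    fx = function(np.copy(x), *(wrapper_args + args))
  File "h.py", line 35, in cost
    i=cv2.intersectConvexConvex(H,(K-K.mean(0))*np.sqrt(b/cv2.contourArea(K))+K.mean(0))[0]
      ~~~~~~~~~~~~~~~~~~~~~~~~~^^^^^^^^^^^^^^^^^^^^^^^^^^^^^^^^^^^^^^^^^^^^^^^^^^^^^^^^^
cv2.error: OpenCV(4.12.0) /io/opencv/modules/imgproc/src/geometry.cpp:503: error: (-215:Assertion failed) p2.depth() == CV_32S || p2.depth() == CV_32F in function 'intersectConvexConvex'
```

View pics/crop0.png

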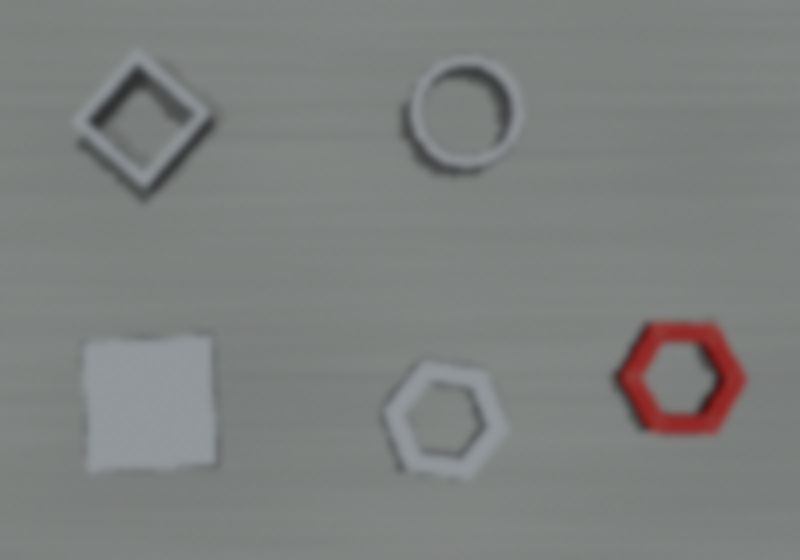

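The crop shows the bright hex (361,325) as the nut, the red one at (420,314) as the look-alike, the post turned about 45°, and the cap nearly square to the image. Next I'll fix the dtype and add threshold masks for the plates.

```bash
sed -i 's|i=cv2.intersectConvexConvex(H,(K-K.mean(0))\*np.sqrt(b/cv2.contourArea(K))+K.mean(0))\[0\]|i=cv2.intersectConvexConvex(H,((K-K.mean(0))*np.sqrt(b/cv2.contourArea(K))+K.mean(0)).astype(np.float32))[0]|; s|r=regions_of(n,cam)$|r=(regions_of(n,cam) if "plate" not in n else [])+dark(n,cam)|' h.py
cat >> h.py <<'E'
DK=dict(foot_plate=dict(top=(142,323),side=(255,378)),nut_plate=dict(top=(480,325),side=(435,212)))
def dark(n,cam):
    if n not in DK: return []
    u,v=DK[n][cam];g=cv2.cvtColor(get_image(cam),cv2.COLOR_BGR2GRAY)
    m=(g<95).astype(np.uint8);_,l=cv2.connectedComponents(m)
    return [dict(mask=l==l[v,u],location=[u,v],score=1.)]
E
python3 - <<'E'
from h import *
im=get_image("top");get_image("side")
near=dict(post=(286,251),collar=(366,249),cap=(287,321),nut=(361,325))
for n in SH:
    k=back(near[n],SH[n][1]/2,"top")[:2] if n in near else None
    fit(n,near=k)
for nm,(u,v,w,h) in dict(slot=(108,256,36,24),hole=(485,312,28,26)).items():
    g=im[v:v+h,u:u+w].mean(2);m=cv2.moments((g>100).astype(np.uint8),True)
    print(nm,back((u+m["m10"]/m["m00"],v+m["m01"]/m["m00"]),.006,"top"),m["m00"])
E
```

```text
foot_plate ['top'] [1.0] loc [142 323] xy [0.485  0.3039] yaw 18.9 err 0.021
foot_plate ['side'] [1.0] loc [255 378] xy [0.4857 0.3058] yaw 18.8 err 0.015Traceback (most recent call last):
  File "<stdin>", line 6, in <module>
  File "h.py", line 42, in fit
    r=minimize(cost,[g[0],g[1],y],args=(cs,),method="Nelder-Mead",options=dict(initial_simplex=np.array([[g[0],g[1],y],[g[0]+.008,g[1],y],[g[0],g[1]+.008,y],[g[0],g[1],y+.3]]),xatol=1e-4,fatol=1e-5))
    res = _minimize_neldermead(fun, x0, args, callback, bounds=bounds,
                               **options)
    fxc = func(xc)
    fx = function(np.copy(x), *(wrapper_args + args))
  File "h.py", line 33, in cost
    H=sil(n,p,cam,z0);K=M[cam][0]
  File "h.py", line 19, in sil
    return cv2.convexHull(proj(P,cam).astype(np.float32))[:,0]
                          ~~~~^^^^^^^
  File "h.py", line 5, in proj
    c=calibration(cam);V=c["view"];p=P@V[:3,:3].T+V[:3,3]
ValueError: time passes only in moves, steps and waits
```

```bash
sed -i 's|^def proj|CAL={n:calibration(n) for n in("top","side")}\ncalibration=CAL.get\ndef proj|' h.py
cat > m.py <<'E'
from h import *
im=get_image("top");get_image("side")
near=dict(post=(286,251),collar=(366,249),cap=(287,321),nut=(361,325))
for n in SH:
    k=back(near[n],SH[n][1]/2,"top")[:2] if n in near else None
    fit(n,near=k)
for nm,(u,v,w,h) in dict(slot=(108,256,36,24),hole=(485,312,28,26)).items():
    g=im[v:v+h,u:u+w].mean(2);m=cv2.moments((g>100).astype(np.uint8),True)
    print(nm,back((u+m["m10"]/m["m00"],v+m["m01"]/m["m00"]),.006,"top"),m["m00"])
print(state()["t"])
E
python3 m.py
```

```text
foot_plate ['top'] [1.0] loc [142 323] xy [0.4849 0.3039] yaw 18.9 err 0.021
foot_plate ['side'] [1.0] loc [255 378] xy [0.4857 0.3058] yaw 18.8 err 0.015
foot_plate ['top', 'side'] [1.0, 1.0] loc [142 323] xy [0.4856 0.3047] yaw 19.0 err 0.025
nut_plate ['top'] [1.0] loc [480 325] xy [ 0.4842 -0.3003] yaw 7.9 err 0.026
nut_plate ['side'] [1.0] loc [435 212] xy [ 0.4848 -0.2993] yaw 7.7 err 0.01
nut_plate ['top', 'side'] [1.0, 1.0] loc [480 325] xy [ 0.4848 -0.2993] yaw 7.7 err 0.019
post ['top'] [0.81] loc [281. 246.] xy [0.6086 0.0585] yaw -40.5 err 0.109
post ['side'] [0.58] loc [304. 257.] xy [0.6089 0.059 ] yaw -38.5 err 0.063
post ['top', 'side'] [0.81, 0.58] loc [281. 246.] xy [0.6088 0.0588] yaw -39.3 err 0.088
collar ['top'] [0.8] loc [378. 241.] xy [ 0.6116 -0.0765] yaw 11.7 err 0.075
collar ['side'] [0.55] loc [345. 231.] xy [ 0.6134 -0.0745] yaw 25.2 err 0.049
collar ['top', 'side'] [0.8, 0.55] loc [378. 241.] xy [ 0.6124 -0.0754] yaw 22.0 err 0.085
cap ['top'] [0.82] loc [289. 320.] xy [0.49   0.0562] yaw 3.3 err 0.028
cap ['side'] [0.59] loc [343. 300.] xy [0.4911 0.0582] yaw 3.5 err 0.029
cap ['top', 'side'] [0.82, 0.59] loc [289. 320.] xy [0.4904 0.0573] yaw 3.7 err 0.053
nut ['top'] [0.97] loc [351. 324.] xy [ 0.4845 -0.0677] yaw -7.9 err 0.038
nut ['side'] [0.95] loc [388. 268.] xy [ 0.4852 -0.0659] yaw -5.5 err 0.035
nut ['top', 'side'] [0.97, 0.95] loc [351. 324.] xy [ 0.4849 -0.0669] yaw -8.0 err 0.051
slot [0.58138439 0.33821701 0.006     ] 256.0
hole [ 0.48416873 -0.2991489   0.006     ] 227.0
1.2
```

Everything is consistent: slot direction is 19.2° against a fitted yaw of 19.0°, and the hole centre matches the nut plate fit. Targets: post (0.4855, 0.3047), collar (0.5394, 0.3233), nut (0.4845, −0.2993). The order will be nut, post, collar, cap.

```bash
cat > go.py <<'E'
import sys,numpy as np
from scipy.spatial.transform import Rotation as R
from plant import state
s=state();P=s["eef_pos"];Q=R.from_rotvec(s["tcp_rot"])
y=Q.as_matrix()[:,1];print("t",round(s["t"],2),"pos",np.round(P,4),"psi",round(np.degrees(np.arctan2(y[1],y[0])),1),"w",round(s["width"],4),"ff",round(s["finger_force"],1),"ft",np.round(s["ft_force"],1),"j7",round(s["joint_positions"][6],2))
a=[float(v) for v in sys.argv[1:]]
for i in range(0,len(a),4):
    x,yy,z,p=a[i:i+4];p=np.radians(p);Y=[np.cos(p),np.sin(p),0];X=[-np.sin(p),np.cos(p),0]
    T=R.from_matrix(np.c_[X,Y,[0,0,-1]])
    print(np.round((Q.inv()*T).as_rotvec(degrees=True),1),np.round(Q.inv().apply(np.array([x,yy,z])-P),4))
    P=np.array([x,yy,z]);Q=T
E
python3 go.py .4849 -.0669 .12 -68 .4849 -.0669 .002 -68
```

```text
t 1.2 pos [ 0.2276 -0.5821  0.2313] psi -68.6 w 0.0856 ff 0.0 ft [-0.9  0.4 -0. ] j7 -0.08
[ 0.  -0.  -0.6] [ 0.4272 -0.3861  0.1113]
[0. 0. 0.] [0.    0.    0.118]
```

The manual's scale: shifts go in shares of 0.5 m and turns go in shares of 2 pi rad. Converting my numbers, 0.427 m / 0.5 = 0.854, -0.386 m / 0.5 = -0.772, -0.6 degrees / 360 = -0.0017.

Request:
{"api": "move_arm", "payload": {
  "steps": [
    [[0,0,-0.0017],[0.854,-0.772,0.222],0.068],
    [[0,0,-0.0017],[0.854,-0.772,0.222],0.068],
    [[0,0,-0.0017],[0.854,-0.772,0.222],0.068],
    [[0,0,-0.0017],[0.854,-0.772,0.222],0.068],
    [[0,0,-0.0017],[0.854,-0.772,0.222],0.068],
    [[0,0,-0.0017],[0.854,-0.772,0.222],0.068],
    [[0,0,-0.0017],[0.854,-0.772,0.222],0.068],
    [[0,0,-0.0017],[0.854,-0.772,0.222],0.068],
    [[0,0,-0.0017],[0.854,-0.772,0.222],0.068],
    [[0,0,-0.0017],[0.854,-0.772,0.222],0.068]
  ],
  "squeeze": 50
}}

```text
t: 2.45
eef_pos: [0.4859, -0.063, 0.1199]
tcp_rot: [-3.081, -0.606, -0.001]
ft_force: [-1.0, -0.7, -0.6]
width: 0.0679
finger_force: 0.0
```

```bash
python3 go.py .4849 -.0669 .12 -68 .4849 -.0669 .002 -68
```

```text
t 2.45 pos [ 0.4859 -0.063   0.1199] psi -67.8 w 0.0679 ff 0.0 ft [-1.  -0.7 -0.6] j7 -1.28
[-0.1 -0.1  0.2] [-0.0024  0.0033 -0.0001]
[0. 0. 0.] [0.    0.    0.118]
```

Request:
{"api": "move_arm", "payload": {
  "steps": [
    [[0,0,0],[0,0,0],0.068],
    [[0,0,0],[0,0,0.08],0.068],
    [[0,0,0],[0,0,0.16],0.068],
    [[0,0,0],[0,0,0.2],0.068],
    [[0,0,0],[0,0,0.232],0.068],
    [[0,0,0],[0,0,0.232],0.068],
    [[0,0,0],[0,0,0.232],0.03],
    [[0,0,0],[0,0,0.232],0.03],
    [[0,0,0],[0,0,0.232],0.03],
    [[0,0,0],[0,0,0.232],0.03]
  ]
}}

```text
t: 3.7
eef_pos: [0.4854, -0.0673, 0.0054]
tcp_rot: [3.083, 0.598, 0.002]
ft_force: [-2.0, -0.2, 6.3]
width: 0.045
finger_force: 52.0
```

```bash
python3 go.py .4849 -.0669 .12 -68 .4845 -.2993 .12 -68 .4845 -.2993 .012 -68
```

```text
t 3.7 pos [ 0.4854 -0.0673  0.0054] psi -68.1 w 0.045 ff 52.0 ft [-2.  -0.2  6.3] j7 -1.37
[ 0.1 -0.1 -0.1] [-1.000e-04 -4.000e-04 -1.146e-01]
[0. 0. 0.] [-0.0874  0.2153  0.    ]
[0. 0. 0.] [0.    0.    0.108]
```

Scaled: 0.2155 m / 0.5 = 0.431, -0.06 m / 0.5 = -0.12.

Request:
{"api": "move_arm", "payload": {
  "steps": [
    [[0,0,0],[0,0,-0.12],0.03],
    [[0,0,0],[0,0,-0.12],0.03],
    [[0,0,0],[-0.044,0.108,-0.12],0.03],
    [[0,0,0],[-0.088,0.216,-0.12],0.03],
    [[0,0,0],[-0.132,0.324,-0.12],0.03],
    [[0,0,0],[-0.164,0.41,-0.12],0.03],
    [[0,0,0],[-0.174,0.431,-0.12],0.03],
    [[0,0,0],[-0.174,0.431,-0.12],0.03],
    [[0,0,0],[-0.174,0.431,-0.08],0.03],
    [[0,0,0],[-0.174,0.431,-0.04],0.03]
  ]
}}

```text
t: 4.95
eef_pos: [0.4852, -0.297, 0.024]
tcp_rot: [-3.083, -0.603, -0.001]
ft_force: [0.1, 0.4, -2.2]
width: 0.0449
finger_force: 52.8
```

```bash
python3 go.py .4845 -.2993 .013 -68
```

```text
t 4.95 pos [ 0.4852 -0.297   0.024 ] psi -67.9 w 0.0449 ff 52.8 ft [ 0.1  0.4 -2.2] j7 -0.89
[-0.  -0.   0.1] [-0.0015  0.0019  0.011 ]
```

Scaled: -0.13 m / 0.5 = -0.26, 0.011 m / 0.5 = 0.022.

Request:
{"api": "move_arm", "payload": {
  "steps": [
    [[0,0,0],[0,0.002,0.01],0.03],
    [[0,0,0],[0,0.002,0.018],0.03],
    [[0,0,0],[0,0.002,0.022],0.03],
    [[0,0,0],[0,0.002,0.022],0.03],
    [[0,0,0],[0,0.002,0.022],0.068],
    [[0,0,0],[0,0.002,0.022],0.068],
    [[0,0,0],[0,0.002,0.022],0.068],
    [[0,0,0],[0,0.002,-0.06],0.068],
    [[0,0,0],[0,0.002,-0.16],0.068],
    [[0,0,0],[0,0.002,-0.26],0.068]
  ]
}}

```text
t: 6.2
eef_pos: [0.4848, -0.3003, 0.1558]
tcp_rot: [-3.084, -0.598, 0.0]
ft_force: [0.6, -0.7, 0.5]
width: 0.0685
finger_force: 0.0
```

```bash
python3 go.py .6088 .0588 .15 -39.3 .6088 .0588 .018 -39.3
```

```text
t 6.2 pos [ 0.4848 -0.3003  0.1558] psi -68.0 w 0.0685 ff 0.0 ft [ 0.6 -0.7  0.5] j7 -0.83
[ -0.    0.  -28.7] [ 0.2493 -0.2867  0.0058]
[0. 0. 0.] [0.    0.    0.132]
```

Scaled: -0.287 m / 0.5 = -0.574, 0.004 m / 0.5 = 0.008, -28.7 degrees / 360 = -0.0797.

Request:
{"api": "move_arm", "payload": {
  "steps": [
    [[0,0,-0.0278],[0.082,-0.096,0.008],0.075],
    [[0,0,-0.0556],[0.164,-0.192,0.008],0.075],
    [[0,0,-0.0797],[0.246,-0.286,0.008],0.075],
    [[0,0,-0.0797],[0.328,-0.38,0.008],0.075],
    [[0,0,-0.0797],[0.41,-0.476,0.008],0.075],
    [[0,0,-0.0797],[0.47,-0.54,0.008],0.075],
    [[0,0,-0.0797],[0.498,-0.574,0.008],0.075],
    [[0,0,-0.0797],[0.498,-0.574,0.008],0.075],
    [[0,0,-0.0797],[0.498,-0.574,0.06],0.075],
    [[0,0,-0.0797],[0.498,-0.574,0.12],0.075]
  ]
}}

```text
t: 7.45
eef_pos: [0.6088, 0.0556, 0.0941]
tcp_rot: [2.84, 1.339, 0.0]
ft_force: [-0.7, -0.4, -0.6]
width: 0.075
finger_force: 0.0
```

```bash
python3 - <<'E'
from h import *
get_image("top")
fit("nut",near=(.4845,-.2993),z0=.008,cams=["top"]); fit("post",near=(.6088,.0588),cams=["side"]) if get_image("side") is not None else 0
E
python3 go.py .6088 .0588 .018 -39.3
```

```text
nut ['top'] [0.68] loc [507. 328.] xy [ 0.4844 -0.3023] yaw -8.0 err 0.049
post ['side'] [0.65] loc [301. 262.] xy [0.608  0.0599] yaw -39.5 err 0.131
t 7.65 pos [0.6083 0.0568 0.0944] psi -39.5 w 0.075 ff 0.0 ft [-0.5  0.9 -0.1] j7 -1.11
[-0.   0.1 -0.2] [ 0.0019 -0.0009  0.0764]
```

Scaled: 0.076 m / 0.5 = 0.152, 0.001 m / 0.5 = 0.002.

Request:
{"api": "move_arm", "payload": {
  "steps": [
    [[0,0,0],[0.002,0,0.04],0.075],
    [[0,0,0],[0.002,0,0.08],0.075],
    [[0,0,0],[0.002,0,0.12],0.075],
    [[0,0,0],[0.002,0,0.152],0.075],
    [[0,0,0],[0.002,0,0.152],0.075],
    [[0,0,0],[0.002,0,0.152],0.025],
    [[0,0,0],[0.002,0,0.152],0.025],
    [[0,0,0],[0.002,0,0.152],0.025],
    [[0,0,0],[0.002,0,0.152],0.025],
    [[0,0,0],[0.002,0,0.152],0.025]
  ]
}}

```text
t: 8.9
eef_pos: [0.6099, 0.0599, 0.0192]
tcp_rot: [2.839, 1.344, 0.002]
ft_force: [-0.8, 0.4, 6.6]
width: 0.0394
finger_force: 50.6
```

```bash
python3 go.py .6088 .0588 .08 -39.3 .4855 .3047 .08 -71 .4855 .3047 .027 -71
```

```text
t 8.9 pos [0.6099 0.0599 0.0192] psi -39.3 w 0.0394 ff 50.6 ft [-0.8  0.4  6.6] j7 -1.15
[ 0.1 -0.1 -0. ] [-0.0014 -0.0001 -0.0608]
[ 0.   0.  31.7] [ 0.1122 -0.2512  0.    ]
[0. 0. 0.] [0.    0.    0.053]
```

Scaled: -0.251 m / 0.5 = -0.502, 0.1115 m / 0.5 = 0.223, 31.7 degrees / 360 = 0.0881.

Request:
{"api": "move_arm", "payload": {
  "steps": [
    [[0,0,0],[0,0,-0.1],0.025],
    [[0,0,0],[0,0,-0.14],0.025],
    [[0,0,0.0222],[0.044,-0.1,-0.14],0.025],
    [[0,0,0.0444],[0.088,-0.2,-0.14],0.025],
    [[0,0,0.0667],[0.132,-0.3,-0.14],0.025],
    [[0,0,0.0881],[0.176,-0.4,-0.14],0.025],
    [[0,0,0.0881],[0.21,-0.472,-0.14],0.025],
    [[0,0,0.0881],[0.223,-0.502,-0.14],0.025],
    [[0,0,0.0881],[0.223,-0.502,-0.14],0.025],
    [[0,0,0.0881],[0.223,-0.502,-0.1],0.025]
  ]
}}

```text
t: 10.15
eef_pos: [0.4879, 0.3035, 0.0691]
tcp_rot: [3.099, 0.514, 0.005]
ft_force: [0.1, 0.2, -2.3]
width: 0.0398
finger_force: 51.2
```

```bash
python3 - <<'E'
from h import *
get_image("top");get_image("side")
E
python3 go.py .4855 .3047 .027 -71
```

```text
t 10.25 pos [0.486  0.3017 0.0664] psi -71.2 w 0.0394 ff 51.2 ft [ 0.   0.4 -3.2] j7 -2.09
[ 0.1  0.2 -0.2] [ 0.0007 -0.0031  0.0394]
```

Request:
{"api": "move_arm", "payload": {
  "steps": [
    [[0,0,0],[0.002,-0.004,0.02],0.025],
    [[0,0,0],[0.002,-0.004,0.04],0.025],
    [[0,0,0],[0.002,-0.004,0.056],0.025],
    [[0,0,0],[0.002,-0.004,0.068],0.025],
    [[0,0,0],[0.002,-0.004,0.076],0.025],
    [[0,0,0],[0.002,-0.004,0.082],0.025],
    [[0,0,0],[0.002,-0.004,0.082],0.025],
    [[0,0,0],[0.002,-0.004,0.082],0.025],
    [[0,0,0],[0.002,-0.004,0.082],0.025],
    [[0,0,0],[0.002,-0.004,0.082],0.025]
  ]
}}

```text
t: 11.5
eef_pos: [0.4861, 0.3072, 0.0273]
tcp_rot: [-3.099, -0.517, -0.0]
ft_force: [-0.9, -0.6, -1.8]
width: 0.04
finger_force: 51.2
```

```bash
python3 go.py .4855 .3047 .027 -71
```

```text
t 11.5 pos [0.4861 0.3072 0.0273] psi -71.0 w 0.04 ff 51.2 ft [-0.9 -0.6 -1.8] j7 -2.11
[ 0. -0. -0.] [-0.0014  0.0022  0.0003]
```

Scaled: -0.12 m / 0.5 = -0.24, 0.002 m / 0.5 = 0.004.

Request:
{"api": "move_arm", "payload": {
  "steps": [
    [[0,0,0],[0,0.0036,0],0.025],
    [[0,0,0],[0,0.0036,0.002],0.025],
    [[0,0,0],[0,0.0036,0.004],0.025],
    [[0,0,0],[0,0.0036,0.004],0.025],
    [[0,0,0],[0,0.0036,0.004],0.06],
    [[0,0,0],[0,0.0036,0.004],0.06],
    [[0,0,0],[0,0.0036,0.004],0.06],
    [[0,0,0],[0,0.0036,-0.06],0.06],
    [[0,0,0],[0,0.0036,-0.16],0.06],
    [[0,0,0],[0,0.0036,-0.24],0.06]
  ]
}}

```text
t: 12.75
eef_pos: [0.4868, 0.3057, 0.1488]
tcp_rot: [-3.098, -0.518, -0.001]
ft_force: [0.8, 1.4, 0.0]
width: 0.0602
finger_force: 0.0
```

```bash
python3 go.py .6124 -.0754 .147 -71 .6124 -.0754 .004 -71
```

```text
t 12.75 pos [0.4868 0.3057 0.1488] psi -71.0 w 0.0602 ff 0.0 ft [0.8 1.4 0. ] j7 -2.05
[-0. -0. -0.] [-0.0051  0.4013  0.0017]
[0. 0. 0.] [0.    0.    0.143]
```

Then to the collar (35 mm tall; TCP at about 0.005).

Request:
{"api": "move_arm", "payload": {
  "steps": [
    [[0,0,0],[-0.002,0.12,0],0.072],
    [[0,0,0],[-0.004,0.24,0],0.072],
    [[0,0,0],[-0.006,0.36,0],0.072],
    [[0,0,0],[-0.008,0.48,0],0.072],
    [[0,0,0],[-0.01,0.6,0],0.072],
    [[0,0,0],[-0.01,0.7,0],0.072],
    [[0,0,0],[-0.01,0.78,0],0.072],
    [[0,0,0],[-0.01,0.802,0],0.072],
    [[0,0,0],[-0.01,0.802,0.06],0.072],
    [[0,0,0],[-0.01,0.802,0.12],0.072]
  ]
}}

```text
t: 14.0
eef_pos: [0.6123, -0.0742, 0.0867]
tcp_rot: [-3.098, -0.519, -0.001]
ft_force: [0.0, -0.0, 0.2]
width: 0.0719
finger_force: 0.0
```

```bash
python3 - <<'E'
from h import *
get_image("top");get_image("side")
fit("post",near=(.4855,.3047),z0=.008)
E
python3 go.py .6124 -.0754 .006 -71
```

```text
post ['top'] [0.59] loc [130. 323.] xy [0.4845 0.303 ] yaw 19.9 err 0.09
post ['side'] [0.56] loc [251. 363.] xy [0.4862 0.3052] yaw 19.3 err 0.031
post ['top', 'side'] [0.59, 0.56] loc [130. 323.] xy [0.4858 0.305 ] yaw 18.8 err 0.078
t 14.2 pos [ 0.612  -0.0742  0.0874] psi -71.0 w 0.0719 ff 0.0 ft [ 0.2 -0.4  0.3] j7 -1.33
[-0.1  0.   0. ] [0.     0.0013 0.0814]
```

Post standing at (0.4855, 0.3045), yaw 19°: in place. Next, grasp the collar.

Scaled: 0.081 m / 0.5 = 0.162, 0.001 m / 0.5 = 0.002.

Request:
{"api": "move_arm", "payload": {
  "steps": [
    [[0,0,0],[0,0.002,0.05],0.072],
    [[0,0,0],[0,0.002,0.1],0.072],
    [[0,0,0],[0,0.002,0.14],0.072],
    [[0,0,0],[0,0.002,0.162],0.072],
    [[0,0,0],[0,0.002,0.162],0.072],
    [[0,0,0],[0,0.002,0.162],0.035],
    [[0,0,0],[0,0.002,0.162],0.035],
    [[0,0,0],[0,0.002,0.162],0.035],
    [[0,0,0],[0,0.002,0.162],0.035],
    [[0,0,0],[0,0.002,0.162],0.035]
  ]
}}

```text
t: 15.45
eef_pos: [0.6133, -0.0762, 0.0077]
tcp_rot: [3.098, 0.518, 0.003]
ft_force: [-2.5, 1.1, 5.7]
width: 0.0472
finger_force: 51.3
```

```bash
python3 go.py .6124 -.0754 .106 -71 .5394 .3233 .106 -71
```

```text
t 15.45 pos [ 0.6133 -0.0762  0.0077] psi -71.0 w 0.0472 ff 51.3 ft [-2.5  1.1  5.7] j7 -1.36
[ 0.  -0.1 -0. ] [-0.0004 -0.001  -0.0984]
[0. 0. 0.] [ 0.0608 -0.4007  0.    ]
```

Scaled: -0.401 m / 0.5 = -0.802, -0.11 m / 0.5 = -0.22.

Request:
{"api": "move_arm", "payload": {
  "steps": [
    [[0,0,0],[0,0,-0.12],0.035],
    [[0,0,0],[0,0,-0.22],0.035],
    [[0,0,0],[0.017,-0.114,-0.22],0.035],
    [[0,0,0],[0.034,-0.228,-0.22],0.035],
    [[0,0,0],[0.051,-0.342,-0.22],0.035],
    [[0,0,0],[0.068,-0.456,-0.22],0.035],
    [[0,0,0],[0.085,-0.57,-0.22],0.035],
    [[0,0,0],[0.102,-0.68,-0.22],0.035],
    [[0,0,0],[0.116,-0.77,-0.22],0.035],
    [[0,0,0],[0.121,-0.802,-0.22],0.035]
  ]
}}

```text
t: 16.7
eef_pos: [0.5377, 0.3267, 0.1165]
tcp_rot: [-3.096, -0.524, 0.0]
ft_force: [-0.8, -0.4, -2.5]
width: 0.0465
finger_force: 52.7
```

```bash
python3 - <<'E'
from plant import *
for _ in range(4): get_image("top")
E
python3 go.py .5394 .3233 .014 -71
```

```text
t 16.9 pos [0.54   0.3209 0.1161] psi -71.1 w 0.0467 ff 52.7 ft [ 0.7 -1.5 -2. ] j7 -2.02
[ 0.1  0.  -0.1] [ 0.0003 -0.0026  0.1021]
```

Scaled: 0.099 m / 0.5 = 0.198, 0.096 m / 0.5 = 0.192.

Request:
{"api": "move_arm", "payload": {
  "steps": [
    [[0,0,0],[0,-0.002,0.04],0.035],
    [[0,0,0],[0,-0.002,0.08],0.035],
    [[0,0,0],[0,-0.002,0.12],0.035],
    [[0,0,0],[0,-0.002,0.15],0.035],
    [[0,0,0],[0,-0.002,0.17],0.035],
    [[0,0,0],[0,-0.002,0.184],0.035],
    [[0,0,0],[0,-0.002,0.192],0.035],
    [[0,0,0],[0,-0.002,0.198],0.035],
    [[0,0,0],[0,-0.002,0.198],0.035],
    [[0,0,0],[0,-0.002,0.198],0.035]
  ]
}}

```text
t: 18.15
eef_pos: [0.5394, 0.3237, 0.0177]
tcp_rot: [-3.098, -0.517, -0.001]
ft_force: [0.4, -0.3, -1.8]
width: 0.047
finger_force: 52.7
```

```bash
python3 go.py .5394 .3233 .014 -71
```

```text
t 18.15 pos [0.5394 0.3237 0.0177] psi -71.0 w 0.047 ff 52.7 ft [ 0.4 -0.3 -1.8] j7 -2.06
[-0. -0. -0.] [-0.0001  0.0004  0.0037]
```

Request:
{"api": "move_arm", "payload": {
  "steps": [
    [[0,0,0],[0,0,0.002],0.035],
    [[0,0,0],[0,0,0.004],0.035],
    [[0,0,0],[0,0,0.006],0.035],
    [[0,0,0],[0,0,0.006],0.035],
    [[0,0,0],[0,0,0.006],0.065],
    [[0,0,0],[0,0,0.006],0.065],
    [[0,0,0],[0,0,0.006],0.065],
    [[0,0,0],[0,0,-0.06],0.065],
    [[0,0,0],[0,0,-0.16],0.065],
    [[0,0,0],[0,0,-0.24],0.065]
  ]
}}

```text
t: 19.4
eef_pos: [0.5393, 0.3238, 0.139]
tcp_rot: [-3.098, -0.517, -0.001]
ft_force: [0.4, 0.2, 0.6]
width: 0.0649
finger_force: 0.0
```

```bash
python3 go.py .4904 .0573 .12 -86.3 .4904 .0573 -.002 -86.3
```

```text
t 19.4 pos [0.5393 0.3238 0.139 ] psi -71.0 w 0.0649 ff 0.0 ft [0.4 0.2 0.6] j7 -2.01
[-0.  -0.  15.3] [-0.1329  0.2361  0.0188]
[0. 0. 0.] [0.    0.    0.122]
```

Scaled: 0.236 m / 0.5 = 0.472, 0.226 m / 0.5 = 0.452, 15.3 degrees / 360 = 0.0425.

Request:
{"api": "move_arm", "payload": {
  "steps": [
    [[0,0,0],[-0.052,0.094,0],0.068],
    [[0,0,0.0222],[-0.104,0.188,0],0.068],
    [[0,0,0.0425],[-0.16,0.282,0],0.068],
    [[0,0,0.0425],[-0.212,0.376,0],0.068],
    [[0,0,0.0425],[-0.256,0.452,0],0.068],
    [[0,0,0.0425],[-0.266,0.472,0],0.068],
    [[0,0,0.0425],[-0.266,0.472,0.06],0.068],
    [[0,0,0.0425],[-0.266,0.472,0.12],0.068],
    [[0,0,0.0425],[-0.266,0.472,0.18],0.068],
    [[0,0,0.0425],[-0.266,0.472,0.2],0.068]
  ]
}}

```text
t: 20.65
eef_pos: [0.4893, 0.058, 0.0358]
tcp_rot: [-3.14, -0.102, 0.004]
ft_force: [0.1, 0.3, 0.7]
width: 0.0679
finger_force: 0.0
```

```bash
python3 - <<'E'
from h import *
get_image("top");get_image("side")
fit("post",near=(.4855,.3047),z0=.008)
fit("collar",near=(.5394,.3233),z0=.008)
E
python3 go.py .4904 .0573 -.002 -86.3
```

```text
post ['top'] [0.94] loc [131. 326.] xy [0.4846 0.3033] yaw 20.2 err 0.062
post ['side'] [0.61] loc [251. 366.] xy [0.4868 0.305 ] yaw 17.5 err 0.05
post ['top', 'side'] [0.94, 0.61] loc [131. 326.] xy [0.4855 0.3043] yaw 17.9 err 0.075
collar ['top'] [0.96] loc [124. 289.] xy [0.5388 0.3222] yaw 14.8 err 0.025
collar ['side'] [0.95] loc [223. 358.] xy [0.54  0.325] yaw 6.0 err 0.082
collar ['top', 'side'] [0.96, 0.95] loc [124. 289.] xy [0.539 0.323] yaw 8.2 err 0.095
t 20.95 pos [0.4909 0.0574 0.0383] psi -86.3 w 0.0682 ff 0.0 ft [0.7 0.4 0.2] j7 -1.86
[-0.  -0.1 -0. ] [-0.0006  0.0001  0.0403]
```

Scaled: 0.0395 m / 0.5 = 0.079, 0.036 m / 0.5 = 0.072.

Request:
{"api": "move_arm", "payload": {
  "steps": [
    [[0,0,0],[0,0,0.02],0.064],
    [[0,0,0],[0,0,0.04],0.064],
    [[0,0,0],[0,0,0.06],0.064],
    [[0,0,0],[0,0,0.072],0.064],
    [[0,0,0],[0,0,0.079],0.064],
    [[0,0,0],[0,0,0.079],0.064],
    [[0,0,0],[0,0,0.079],0.04],
    [[0,0,0],[0,0,0.079],0.04],
    [[0,0,0],[0,0,0.079],0.04],
    [[0,0,0],[0,0,0.079],0.04]
  ]
}}

```text
t: 22.2
eef_pos: [0.4902, 0.0572, -0.0016]
tcp_rot: [3.14, 0.1, 0.001]
ft_force: [-1.7, 0.1, 6.2]
width: 0.0529
finger_force: 52.5
```

```bash
python3 go.py .4904 .0573 .11 -86.3 .4855 .3045 .11 -71
```

```text
t 22.2 pos [ 0.4902  0.0572 -0.0016] psi -86.3 w 0.0529 ff 52.5 ft [-1.7  0.1  6.2] j7 -1.88
[ 0. -0. -0.] [ 3.000e-04 -1.000e-04 -1.116e-01]
[  0.    0.  -15.3] [ 0.0111 -0.247   0.    ]
```

Scaled: -0.247 m / 0.5 = -0.494, -0.11 m / 0.5 = -0.22, -15.3 degrees / 360 = -0.0425.

Request:
{"api": "move_arm", "payload": {
  "steps": [
    [[0,0,0],[0,0,-0.1],0.04],
    [[0,0,0],[0,0,-0.2],0.04],
    [[0,0,-0.0139],[0.004,-0.09,-0.22],0.04],
    [[0,0,-0.0278],[0.008,-0.18,-0.22],0.04],
    [[0,0,-0.0425],[0.012,-0.27,-0.22],0.04],
    [[0,0,-0.0425],[0.016,-0.36,-0.22],0.04],
    [[0,0,-0.0425],[0.02,-0.44,-0.22],0.04],
    [[0,0,-0.0425],[0.022,-0.484,-0.22],0.04],
    [[0,0,-0.0425],[0.022,-0.494,-0.22],0.04],
    [[0,0,-0.0425],[0.022,-0.494,-0.22],0.04]
  ]
}}

```text
t: 23.45
eef_pos: [0.4854, 0.3029, 0.1075]
tcp_rot: [3.098, 0.516, -0.001]
ft_force: [0.4, -0.8, -2.2]
width: 0.0535
finger_force: 54.7
```

```bash
python3 - <<'E'
from plant import *
import cv2
for _ in range(4): im=get_image("side")
cv2.imwrite("pics/side1.png",cv2.resize(im[280:440,150:350],None,fx=4,fy=4))
E
python3 go.py .4855 .3045 .0664 -71
```

```text
t 23.65 pos [0.4857 0.3027 0.1078] psi -71.2 w 0.0531 ff 54.7 ft [-0.4 -0.  -2.2] j7 -2.05
[ 0.   0.  -0.2] [ 0.0004 -0.0018  0.0414]
```

View pics/side1.png

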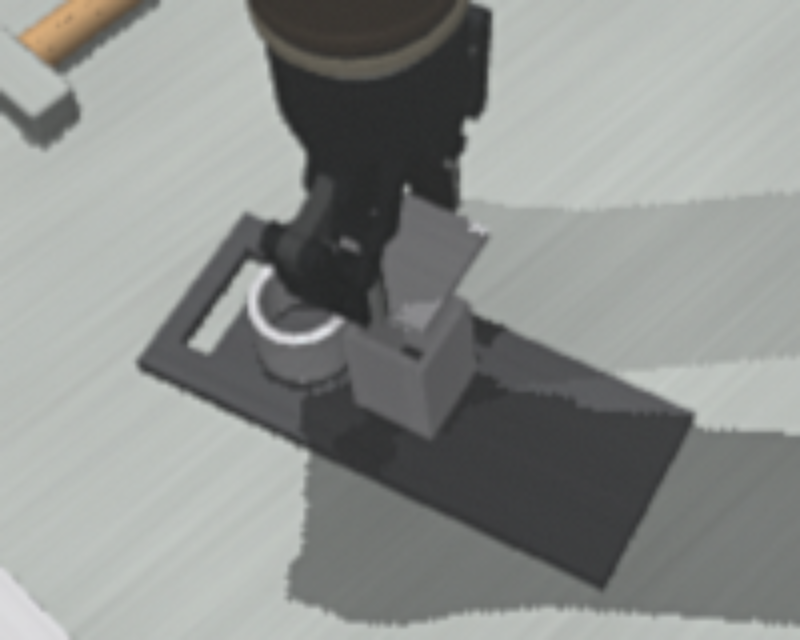

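The cap's visible face is between (490,235), (430,330) and (400,195) in the crop, over the post. I'll compare that with where the corners of a flat cap would project.

Run:
```python
from h import *
for tilt in(0,10,-10,25,-25):
    a=np.radians(19);t=np.radians(tilt);c=np.array([.4857,.3028,.1095])
    X=np.array([np.cos(a)*np.cos(t),np.sin(a)*np.cos(t),np.sin(t)]);Y=np.array([-np.sin(a),np.cos(a),0]);Z=np.cross(X,Y)
    for h in(0,.008):
        P=np.array([c+u*.0275*X+v*.0275*Y+h*Z for u,v in((1,1),(1,-1),(-1,-1),(-1,1))])
        print(tilt,h,np.round((proj(P,"side")-[150,280])*4).astype(int).tolist())
```

```text
0 0 [[310, 289], [378, 189], [490, 238], [425, 340]]
0 0.008 [[308, 279], [377, 179], [489, 227], [423, 330]]
10 0 [[310, 283], [378, 184], [489, 243], [424, 346]]
10 0.008 [[311, 274], [379, 174], [491, 235], [426, 337]]
-10 0 [[312, 295], [380, 196], [488, 231], [423, 334]]
-10 0.008 [[307, 284], [376, 184], [484, 220], [419, 323]]
25 0 [[313, 276], [381, 176], [486, 250], [421, 352]]
25 0.008 [[318, 270], [386, 170], [492, 244], [427, 347]]
-25 0 [[318, 306], [386, 206], [483, 220], [417, 323]]
-25 0.008 [[310, 294], [377, 194], [475, 208], [409, 311]]
```

The corners match a flat cap (tilt about 0), so I'll lower it.

Scaled: 0.04 m / 0.5 = 0.08, 0.039 m / 0.5 = 0.078.

Request:
{"api": "move_arm", "payload": {
  "steps": [
    [[0,0,0],[0,-0.0026,0.03],0.04],
    [[0,0,0],[0,-0.0026,0.05],0.04],
    [[0,0,0],[0,-0.0026,0.066],0.04],
    [[0,0,0],[0,-0.0026,0.074],0.04],
    [[0,0,0],[0,-0.0026,0.078],0.04],
    [[0,0,0],[0,-0.0026,0.08],0.04],
    [[0,0,0],[0,-0.0026,0.08],0.04],
    [[0,0,0],[0,-0.0026,0.08],0.04],
    [[0,0,0],[0,-0.0026,0.08],0.04],
    [[0,0,0],[0,-0.0026,0.08],0.04]
  ]
}}

```text
t: 24.9
eef_pos: [0.4849, 0.3056, 0.0679]
tcp_rot: [-3.099, -0.517, -0.0]
ft_force: [-0.7, 0.7, -2.2]
width: 0.0532
finger_force: 54.7
```

```bash
python3 go.py .4855 .3045 .0664 -71
```

```text
t 24.9 pos [0.4849 0.3056 0.0679] psi -71.0 w 0.0532 ff 54.7 ft [-0.7  0.7 -2.2] j7 -2.08
[ 0. -0. -0.] [0.0003 0.0012 0.0015]
```

Scaled: -0.12 m / 0.5 = -0.24, -0.08 m / 0.5 = -0.16.

Request:
{"api": "move_arm", "payload": {
  "steps": [
    [[0,0,0],[0,0.002,0.002],0.04],
    [[0,0,0],[0,0.002,0.004],0.04],
    [[0,0,0],[0,0.002,0.004],0.04],
    [[0,0,0],[0,0.002,0.004],0.04],
    [[0,0,0],[0,0.002,0.004],0.068],
    [[0,0,0],[0,0.002,0.004],0.068],
    [[0,0,0],[0,0.002,0.004],0.068],
    [[0,0,0],[0,0.002,-0.06],0.068],
    [[0,0,0],[0,0.002,-0.16],0.068],
    [[0,0,0],[0,0.002,-0.24],0.068]
  ]
}}

```text
t: 26.15
eef_pos: [0.4853, 0.3049, 0.1895]
tcp_rot: [-3.098, -0.518, -0.001]
ft_force: [0.5, 0.2, 0.1]
width: 0.0679
finger_force: 0.0
```

Scaled: 0.3 m / 0.5 = 0.6, 0.25 m / 0.5 = 0.5.

Request:
{"api": "move_arm", "payload": {
  "steps": [
    [[0,0,0],[0,0.1,-0.04],0.068],
    [[0,0,0],[0,0.2,-0.04],0.068],
    [[0,0,0],[0,0.3,-0.04],0.068],
    [[0,0,0],[0,0.4,-0.04],0.068],
    [[0,0,0],[0,0.5,-0.04],0.068],
    [[0,0,0],[0,0.6,-0.04],0.068],
    [[0,0,0],[0,0.6,-0.04],0.068],
    [[0,0,0],[0,0.6,-0.04],0.068],
    [[0,0,0],[0,0.6,-0.04],0.068],
    [[0,0,0],[0,0.6,-0.04],0.068]
  ]
}}

```text
t: 27.4
eef_pos: [0.5824, 0.0222, 0.2079]
tcp_rot: [-3.098, -0.521, -0.0]
ft_force: [-0.2, 0.3, 0.4]
width: 0.0683
finger_force: 0.0
```

Run:
```python
from h import *
a=get_image("top");b=get_image("side")
cv2.imwrite("pics/top2.png",a)
cv2.imwrite("pics/side2.png",cv2.resize(b[280:440,150:350],None,fx=4,fy=4))
fit("cap",near=(.4855,.3047),z0=.068)
fit("collar",near=(.5394,.3233),z0=.008)
fit("nut",near=(.4845,-.2993),z0=.008)
```

```text
cap ['top'] [0.97] loc [130. 326.] xy [0.4848 0.303 ] yaw 19.0 err 0.052
cap ['side'] [0.81] loc [249. 360.] xy [0.4863 0.3049] yaw 17.7 err 0.03
cap ['top', 'side'] [0.97, 0.81] loc [130. 326.] xy [0.4855 0.3038] yaw 18.4 err 0.066
collar ['top'] [0.71] loc [120. 287.] xy [0.5387 0.3218] yaw 15.9 err 0.046
collar ['side'] [0.78] loc [224. 360.] xy [0.5404 0.325 ] yaw 8.5 err 0.093
collar ['top', 'side'] [0.71, 0.78] loc [120. 287.] xy [0.5398 0.3235] yaw 41.1 err 0.114
nut ['top'] [0.83] loc [507. 325.] xy [ 0.4846 -0.3024] yaw -6.5 err 0.047
nut ['side'] [0.66] loc [455. 207.] xy [ 0.4865 -0.3   ] yaw -8.9 err 0.052
nut ['top', 'side'] [0.83, 0.66] loc [507. 325.] xy [ 0.4854 -0.3015] yaw -5.3 err 0.079
```

View pics/top2.png

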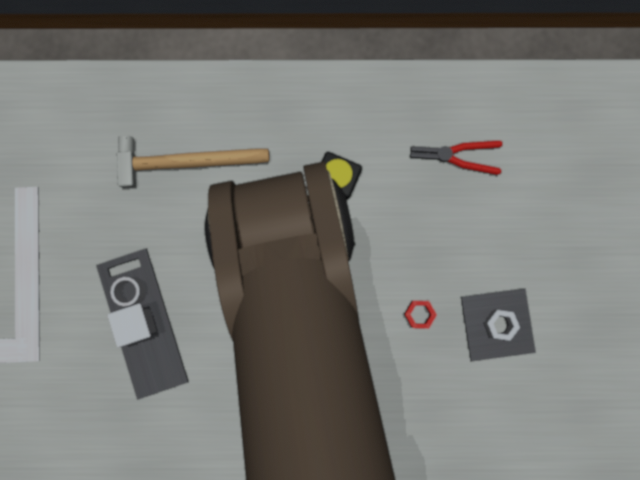

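View pics/side2.png

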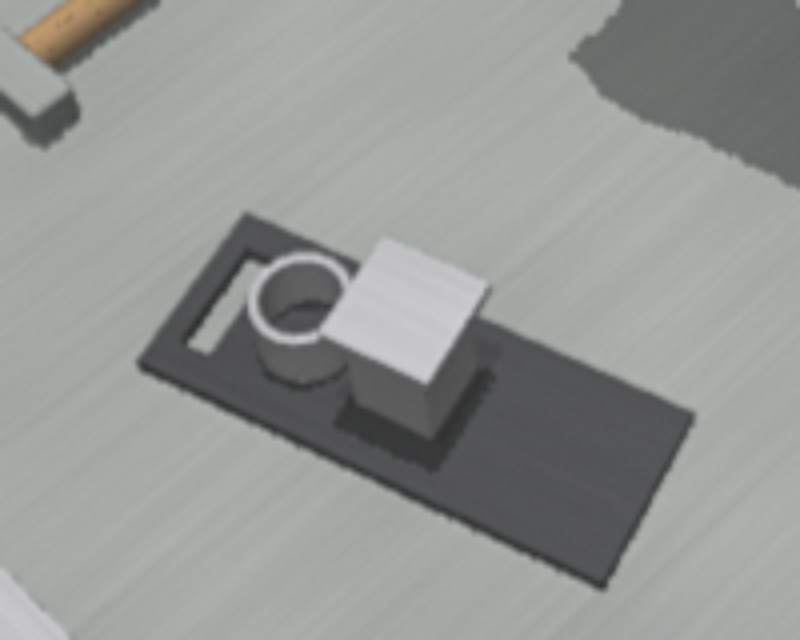

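The pictures show the cap flat on the post, the collar between post and slot, and the nut at (503,325) over the hole, about 2–3 mm off centre. The bystanders haven't moved, so I'll hand it in.

```bash
python3 -c "
from plant import *
print(finish_job())"
```

```text
the job is handed in; nothing more can be done
None
```

I handed in the job: the post, collar, cap and nut are all placed and released. By camera each sits within about 3 mm of its target with the post and cap square within about 3°, and the tape, hammer and pliers stayed put; the hand-in gave no verdict.

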